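# Stow a row of tackle tins against the sprung pad and close the gate bar

### The arm

A 6-joint arm with a two-finger parallel gripper is mounted at the origin on the work surface. World frame = base frame: x ahead of the robot, y to its left, z up, the work surface at z = 0. Lengths are in mm, angles in rad, forces in N, time in s.
With the tool pointing down it reaches from about 375 to 925 mm from the base axis. Payload 5.7 kg.
Tool frame: the origin (TCP) lies midway between the tips of the shut fingers; the grasp point (between the pads) lies 19 mm behind it; z points along the fingers, y is the direction in which the jaws open and shut (so a half turn about z gives the same grasp; the last joint's range is limited). The gripper opens to 88 mm and grips with 3 to 60 N. Pads are 20 mm wide; open, the fingers measure 115 mm over their backs; the gripper's body (75 mm by 178 mm) begins 61 mm behind the grasp point.
Start: joints at [-1.367, 0.359, 1.51, -0, 1.272, -0.115], TCP at [188.041, -569.739, 222.623] pointing down, gripper open.
Joint ranges: [-2.97, 2.97], [-1.01, 2.36], [0.21, 2.38], [-0.96, 4.11], [0.2, 2.71], [-2.98, 2.98]. Speed limits (rad/s): [2.39, 2.39, 3.14, 3.14, 3.14, 3.14].

### API

Orientations are given as a unit quaternion [x, y, z, w].
In Python, from rig import observe, get_image, camera_model, robot gives the robot as it stands.
- The arm moves only by the shell command python3 -m creep 'ROWS' [FORCE]. ROWS is JSON, a list of rows, each a list of 3 entries, a list of its own where there are three numbers: the shift along the tool's x, y, z in mm, then the turn about the tool's z in degrees, then the opening in per cent of the stroke, from 0 (shut) to 100 (fully open). In form: [[[dx, dy, dz], turn, hand], ...]. A call has 1 to 8 rows; each row shifts and turns the pose as measured when the row begins, along the tool's axes as they then stand; what a row does not reach is not made up. A row lasts 1/8 s, in which the tool goes at most 62.5 mm and 10.7 degrees, less where a joint would pass 70% of its speed; a pose out of reach is approached as far as the arm can. A call is refused whole if a number of a shift passes 62.5 or a number of a turn 10.7, either way. A call with a gripper value outside its range is refused whole. The fingers move at their own pace and stop on an object; FORCE is the grip in N (left out, the last holds). Time passes only in rows, so rows that do not move let the fingers close. It gives the time, the measured TCP pose, the force and the opening at its end, in the units of the state.
- observe(): the state, without advancing time (a new reading comes with each control period).
- get_image(name): name is "scene" or "top" or "wrist"; returns the picture (384x512x3 uint8, red, green, blue); there is no depth.
- camera_model(name): a dict with "intrinsics" (3x3 intrinsics, pixels), "origin" and "rotation" of the camera in the world. Camera axes: x right, y down, z forward; pixel columns grow to the right and rows downward; lengths in mm; the calibration is good to about 2 mm. A picture is of the moment at which its call begins: read the wrist's pose just before it. camera_model takes no time and is no camera call; for the wrist camera it gives the pose at the moment of the call.
- robot.sign_off(): hands the job in, once; it reports no verdict.
The state is a dict: "clock": time; "qpos": joint angles; "joint_vel": joint speeds; "joint_efforts": joint torques, N m; "tcp_pos": TCP position; "ee_rot": TCP orientation; "force": force on the tool from outside, world axes, zero at the start; "ft_torque": the same for the moment, N m; "gripper_width": finger opening in mm.
Only numpy, scipy, OpenCV 4.12 (cv2) and the standard library are available. Lean on these libraries where they do the work, as an engineer would, in place of code of your own. Each camera call takes 0.05 s, during which the arm holds its last target.

### The job

Push the row of four tackle tins from behind, as one block that neither buckles nor comes apart, into the oak bay until the front tin has pressed the sprung pad at its inner end back about half of its travel and the tins sit tight; the pad must be felt for and the tins dent easily, so push gently and never pinch or lift them or run the pad hard home. Then swing the oak gate bar fully shut across the mouth behind them and let go, with the row still snug against the pad. Leave the other things on the shelf where they are.

Things in the scene. Friction and masses are not known exactly. Their poses are not given: they have to be found in the camera images.
- rack: Fixed oak bay, open above. Origin on the shelf surface (z = 0) at the centre of its mouth; +y points into the bay, x across, z up. Mouth flared, 89 mm wide at y = 0; inside width 64 mm from y = 56 mm inwards. Cheeks 14 mm thick, 34 mm high, to y = 265 mm, outer sides within x = +-58 mm. Across its inner end stands a sprung pad (see point bay_end).
- bay_end (a point): Fixed end board of the bay, on the surface 265 mm in from the mouth. Before it a black sprung pad (56 mm wide, 31 high) on a stop block clamped at another depth each time: relaxed face 180 to 212 mm in from the mouth, not measured, to be felt. The pad gives along +y at 0.8 N per mm (plus 1 N friction) for 10 mm, then is solid. The sliding row alone drags about 2 to 6 N.
- gate (a joint): Pale oak gate bar on a vertical hinge pin at the mouth's +x side. rad; 0 = closed, straight across the mouth, at its stop; grows as it opens counter-clockwise seen from above, swinging out in front of the mouth and away to +x (2.5 at most). Slight friction, stays where left. Bar 122 mm long, 18 thick, 15 to 35 mm above the surface; closed, it lies 4 mm in front of the rack's y = 0.
- gate_peg (a point): Middle of the upright dark round grip peg near the gate bar's free end, 58 mm above the surface: peg 14 mm in diameter, standing from 35 to 77 mm above the surface, 100 mm from the hinge axis. It can be pinched from above and turns freely with the bar.
- gate_hinge (a point): Point on the gate's vertical hinge axis (58 mm above the surface), at x = +58 mm, y = -13 mm in the rack's frame.
- runner_mid (a point): Centre of the dark flat strip painted on the shelf on which the row starts (66 mm by 215 mm); look only.
- tin1: Flat-sided aluminium tackle tin with a red lid panel, number 1 of the row (front, nearest the bay). 56 mm across (its x), 44 mm along the row (its y), 40 mm high; origin at the centre of its underside; about 0.16 kg (0.11 to 0.23), sliding on the shelf. The four start in a row before the bay, gaps 3 to 9 mm, slightly askew.
- tin2: Flat-sided aluminium tackle tin with a yellow lid panel, number 2 of the row (between). 56 mm across (its x), 44 mm along the row (its y), 40 mm high; origin at the centre of its underside; about 0.16 kg (0.11 to 0.23), sliding on the shelf. The four start in a row before the bay, gaps 3 to 9 mm, slightly askew.
- tin3: Flat-sided aluminium tackle tin with a green lid panel, number 3 of the row (between). 56 mm across (its x), 44 mm along the row (its y), 40 mm high; origin at the centre of its underside; about 0.16 kg (0.11 to 0.23), sliding on the shelf. The four start in a row before the bay, gaps 3 to 9 mm, slightly askew.
- tin4: Flat-sided aluminium tackle tin with a blue lid panel, number 4 of the row (rear, farthest from the bay). 56 mm across (its x), 44 mm along the row (its y), 40 mm high; origin at the centre of its underside; about 0.16 kg (0.11 to 0.23), sliding on the shelf. The four start in a row before the bay, gaps 3 to 9 mm, slightly askew.
- bait_tin: Bystander: open round aluminium bait tin, 100 mm wide, 85 mm high; origin under its centre.
- weight_a: Bystander: grey lead trolling weight, 66 mm wide, 74 mm high; origin under its centre.
- weight_b: Bystander: the second lead trolling weight, same size.
- plug: Bystander: red wooden diving plug lying down, 100 mm long (its x), 24 mm wide, 20 mm high; origin under its centre.
- spike: Bystander: marlinspike lying down, about 200 mm long (its x), 22 mm wide, 20 mm high; origin near the middle, underneath.
- jar: Bystander: closed green glass jar, 72 mm wide, 90 mm high; origin under its centre.
Mind the look-alikes: they are no part of the job. Leave any orange look-alike of the tin4 alone. What is shaped like the tin1 but orange or purple is not meant.

How it is judged:
By the outcome, as a careful person would: the job done as asked, in the order asked, and still so for the second after the job is handed in, with the robot touching nothing.
It also fails if it takes over 72 s, if anything falls off the work surface, if the arm or the gripper's body presses on something with over 40 N, if the wrist force passes 120 N, or if a joint passes its speed limit or range.

## Working session

There is one attempt and no reset: what is moved stays moved. The work goes in short steps, Python scripts to look and compute and a shell command to move; the robot and the scene stay as the last step left them, time stands still between calls to the robot, and variables do not carry over. Pictures are saved under pics/ and viewed, and the job is handed in when it is done.

```bash
ls; mkdir -p pics
python3 - <<'E'
from rig import observe,get_image,camera_model
import cv2,json
print(observe())
for n in("scene","top","wrist"):
    m=camera_model(n);print(n,m)
    cv2.imwrite(f"pics/{n}0.png",get_image(n)[:,:,::-1])
E
```

```text
pics
{'clock': 0.0, 'qpos': array([-1.36709231e+00,  3.59506472e-01,  1.51140184e+00, -6.82453171e-06,
        1.27247810e+00, -1.15104911e-01]), 'joint_vel': array([ 1.83621544e-04,  2.42016338e-03,  1.69488931e-05,  1.37452891e-03,
        8.51228617e-04, -2.57327833e-04]), 'joint_efforts': array([ 1.39403151e-04, -5.15376127e+01, -2.70725888e+01,  6.71880436e-02,
        3.50801647e-02, -1.80038764e-04]), 'tcp_pos': array([ 187.91293296, -569.111153  ,  221.8203491 ]), 'ee_rot': array([ 9.87321431e-01,  1.58731178e-01, -4.29757630e-05, -8.95853901e-04]), 'force': array([0.15661264, 0.22707156, 0.04860721]), 'ft_torque': array([ 0.00046241, -0.01385442,  0.02641386]), 'gripper_width': 87.52744237721238}
scene {'intrinsics': array([[462.55553874,   0.        , 252.47841761],
       [  0.        , 462.55553874, 188.9370817 ],
       [  0.        ,   0.        ,   1.        ]]), 'origin': array([1153.58913353,  295.55895084, 1168.78341281]), 'rotation': array([ 0.52751044,  0.81013745, -0.21815465, -0.13348631])}
top {'intrinsics': array([[404.64800331,   0.        , 258.17462148],
       [  0.        , 404.64800331, 192.70293331],
       [  0.        ,   0.        ,   1.        ]]), 'origin': array([418.54058056,  11.77818343, 988.20253032]), 'rotation': array([ 0.7058325 , -0.70485522,  0.0474779 , -0.05220571])}
wrist {'intrinsics': array([[315.37208275,   0.        , 252.44920716],
       [  0.        , 315.37208275, 193.31276416],
       [  0.        ,   0.        ,   1.        ]]), 'origin': array([ 267.6459419 , -542.98304982,  384.58565751]), 'rotation': array([ 0.80095416, -0.57885395, -0.09033507,  0.12345082])}
```

View pics/scene0.png

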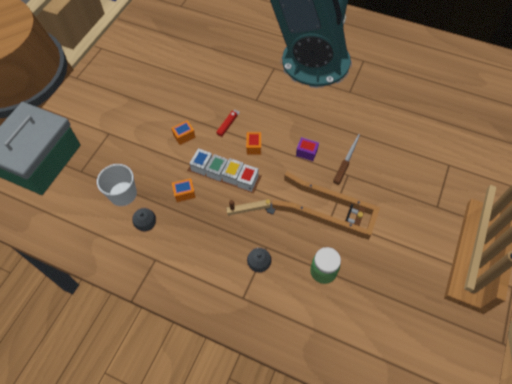

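View pics/top0.png

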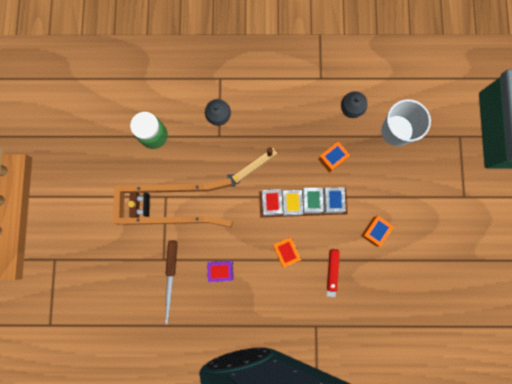

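View pics/wrist0.png

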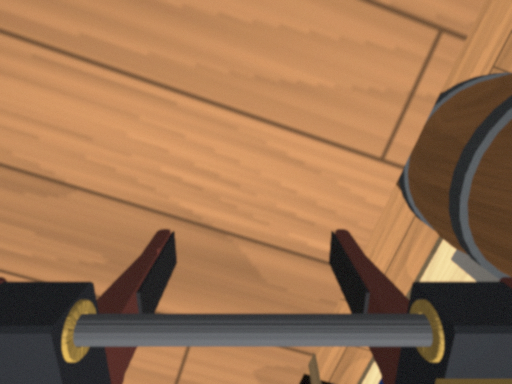

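The top view shows the four grey tins in a row: red (272,202), yellow (293,202), green (314,201), blue (335,200). The bay is to their left, from mouth (~232,203) to end (~118,205), with the gate hinge at ~(233,181) and its peg at (270,152). 

Look-alikes are orange with a blue lid (335,156) and (378,231), orange with a red lid (287,251), and purple with a red lid (220,271). I'll use only the grey-bodied tins.

```bash
cat > h.py <<'E'
import numpy as np,cv2
from scipy.spatial.transform import Rotation as R
from rig import observe,get_image,camera_model
def p2w(n,uv,z,m=None):
    m=m or camera_model(n);K=m["intrinsics"];d=R.from_quat(m["rotation"]).apply(np.linalg.inv(K)@[uv[0],uv[1],1]);o=m["origin"]
    return o+d*(z-o[2])/d[2]
def w2p(n,p,m=None):
    m=m or camera_model(n);c=R.from_quat(m["rotation"]).inv().apply(np.array(p)-m["origin"]);q=m["intrinsics"]@c
    return q[:2]/q[2]
def st():
    s=observe();r=R.from_quat(s["ee_rot"]).as_matrix()
    print("t%.2f"%s["clock"],"tcp",s["tcp_pos"].round(1),"F",s["force"].round(1),"w%.1f"%s["gripper_width"],"xt",r[:,0].round(3),"yt",r[:,1].round(3),"zt",r[:,2].round(3))
E
python3 - <<'E'
from h import *
st()
im=cv2.imread("pics/top0.png")
c=im[130:250,100:360];cv2.imwrite("pics/c1.png",cv2.resize(c,None,fx=3,fy=3,interpolation=cv2.INTER_CUBIC))
im=cv2.imread("pics/scene0.png")
c=im[120:260,170:390];cv2.imwrite("pics/c2.png",cv2.resize(c,None,fx=3.5,fy=3.5,interpolation=cv2.INTER_CUBIC))
print([p2w("top",u,40).round(0) for u in [(272,202),(335,200)]])
E
```

```text
t0.15 tcp [ 187.9 -569.3  222. ] F [-0.1 -0.2  0.2] w87.7 xt [0.95  0.313 0.   ] yt [ 0.313 -0.95  -0.001] zt [-0.     0.001 -1.   ]
[array([531., -14.,  40.]), array([ 536., -163.,   40.])]
```

View pics/c1.png

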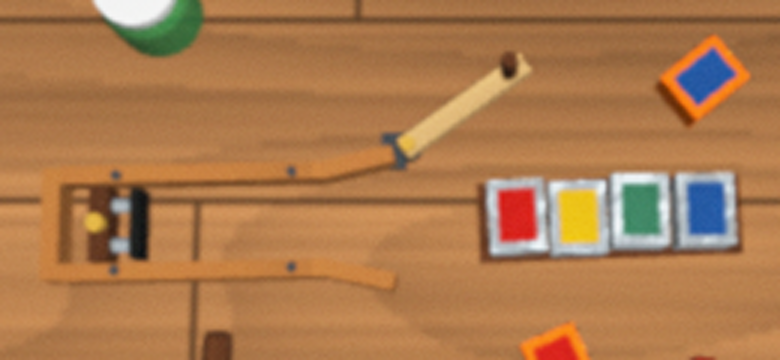

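View pics/c2.png

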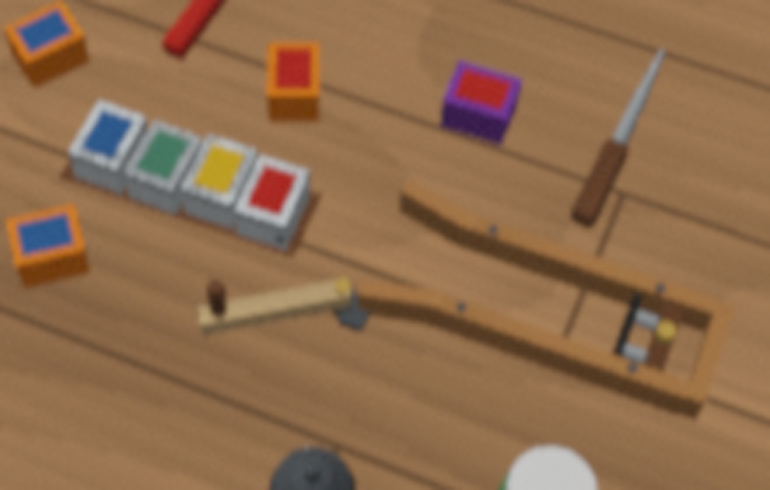

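```bash
cat > seg.py <<'E'
from h import *
def tins(name,im,m=None,z=40):
    hsv=cv2.cvtColor(im,cv2.COLOR_RGB2HSV);out={}
    for nm,lo,hi in (("red",0,6),("yel",22,32),("grn",60,90),("blu",100,120)):
        mk=cv2.inRange(hsv,(lo,110 if nm!="grn" else 70,60),(hi,255,255))
        n,l,s,c=cv2.connectedComponentsWithStats(mk)
        r=[]
        for i in range(1,n):
            if s[i,4]<50: continue
            cnt=max(cv2.findContours((l==i).astype(np.uint8),0,1)[0],key=len)
            w=np.array([p2w(name,q,z,m)[:2] for q in cnt[:,0]],np.float32)
            rc=cv2.minAreaRect(w)
            r.append((c[i].round(1).tolist(),s[i,4],np.round(p2w(name,c[i],z,m)[:2],1).tolist(),np.round(rc[1],0).tolist(),round(rc[2],1)))
        out[nm]=r
    return out
E
python3 - <<'E'
from seg import *
for n in("top","scene"):
    im=cv2.imread(f"pics/{n}0.png")[:,:,::-1].copy()
    for k,v in tins(n,im).items():
        for q in v: print(n,k,q)
f=lambda x,y,z:p2w("top",(100+x/3-.33,130+y/3-.33),z).round(1)[:2]
print("outer end",f(42,172,34),f(42,283,34),"inner edge+x",f(62,186,34),f(290,180,34),"-x",f(62,263,34),f(290,260,34),"mouth -x",f(396,270,34),f(393,289,34))
print("pad face top",f(149,192,31),f(149,258,31),"peg",f(509,61,77),"hinge",f(406,147,35),"runner",f(482,185,0),f(482,261,0),f(742,250,0))
E
```

```text
top red ([271.8, 201.2], np.int32(209), [533.0, -13.9], [40.0, 28.0], 0.1)
top red ([286.7, 251.9], np.int32(203), [414.8, -48.1], [39.0, 27.0], 23.9)
top red ([333.1, 269.6], np.int32(408), [374.7, -154.5], [24.0, 95.0], 84.9)
top red ([219.2, 271.3], np.int32(157), [370.3, 107.8], [23.0, 33.0], 0.1)
top yel ([292.4, 201.8], np.int32(209), [531.5, -62.4], [28.0, 40.0], 89.6)
top grn ([156.6, 137.0], np.int32(193), [689.1, 264.1], [45.0, 63.0], 42.2)
top grn ([503.4, 164.7], np.int32(101), [621.1, -565.4], [17.0, 53.0], 0.0)
top grn ([313.3, 199.6], np.int32(184), [536.8, -111.7], [26.0, 36.0], 89.1)
top blu ([334.7, 155.1], np.int32(161), [644.4, -164.9], [25.0, 37.0], 38.9)
top blu ([335.1, 199.0], np.int32(199), [538.3, -163.1], [38.0, 28.0], 0.1)
top blu ([378.9, 230.5], np.int32(174), [464.5, -263.3], [25.0, 37.0], 54.8)
scene red ([226.2, 123.4], np.int32(191), [395.4, -148.1], [24.0, 98.0], 84.4)
scene red ([253.2, 139.6], np.int32(86), [418.0, -47.9], [33.0, 24.0], 23.8)
scene red ([307.5, 145.0], np.int32(61), [372.0, 107.8], [19.0, 32.0], 1.1)
scene red ([247.3, 173.9], np.int32(100), [534.5, -14.5], [37.0, 25.0], 1.4)
scene yel ([232.0, 167.9], np.int32(113), [533.7, -63.1], [39.0, 27.0], 2.4)
scene grn ([26.5, 170.9], np.int32(265), [781.0, -604.5], [225.0, 130.0], 9.0)
scene grn ([216.0, 163.7], np.int32(95), [539.4, -111.8], [36.0, 26.0], 2.2)
scene blu ([182.1, 128.4], np.int32(60), [466.0, -263.3], [20.0, 33.0], 56.8)
scene blu ([200.2, 158.0], np.int32(85), [540.0, -163.3], [35.0, 25.0], 3.8)
scene blu ([182.3, 186.5], np.int32(83), [646.0, -165.2], [21.0, 35.0], 37.7)
outer end [567.5 364. ] [479.1 359.4] inner edge+x [556.3 347.5] [561.2 165.9] -x [494.9 344.4] [497.5 164.4] mouth -x [489.7  80.7] [474.8  82.9]
pad face top [551.9 278.7] [499.2 276.7] peg [647.6  -7.6] hinge [587.8  73.8] runner [562.3  13.2] [499.7  13.1] [ 508.9 -198.8]
```

```bash
python3 -m creep '[[[54,-26.5,6],0,23],[[54,-26.5,6],0,23],[[54,-26.5,6],0,23],[[54,-26.5,6],0,23],[[54,-26.5,6],0,23],[[54,-26.5,6],0,23],[[54,-26.5,6],0,23],[[54,-26.5,6],0,23]]' 20; python3 -m creep '[[[0,0,0],-10.5,23],[[0,0,0],-10.5,23],[[0,0,0],-10.5,23],[[0,0,0],-10.5,23],[[0,0,0],-10.5,23],[[0,0,0],-10.5,23],[[0,0,0],-10.5,23]]'
python3 - <<'E'
from h import *
st()
m=camera_model("wrist")
im=get_image("wrist");cv2.imwrite("pics/w1.png",im[:,:,::-1])
np.save("w1.npy",im)
from seg import tins
for k,v in tins("wrist",im,m).items():
    for q in v:print(k,q)
E
```

```text
clock: 1.15
tcp_pos: [539.8, -227.9, 171.5]
ee_rot: [0.988, 0.154, -0.0, 0.001]
force: [0.6, -1.3, -0.9]
gripper_width: 20.3
clock: 2.02
tcp_pos: [541.9, -221.5, 168.4]
ee_rot: [0.688, 0.726, -0.001, -0.002]
force: [0.2, 0.5, -0.1]
gripper_width: 20.1
t2.02 tcp [ 541.9 -221.5  168.4] F [ 0.2  0.5 -0.1] w20.1 xt [-0.053  0.999  0.002] yt [ 0.999  0.053 -0.004] zt [-0.004  0.002 -1.   ]
red ([84.4, 108.2], np.int32(2508), [387.8, -158.3], [22.0, 94.0], 84.7)
red ([218.4, 267.8], np.int32(1033), [510.9, -313.1], [98.0, 28.0], 86.0)
red ([286.3, 267.7], np.int32(1042), [581.9, -309.1], [27.0, 99.0], 10.5)
red ([4.6, 298.0], np.int32(281), [280.0, -363.4], [42.0, 13.0], 79.5)
red ([503.5, 297.3], np.int32(521), [818.0, -331.9], [21.0, 41.0], 3.3)
red ([14.1, 366.4], np.int32(837), [274.0, -457.9], [39.0, 52.0], 2.9)
red ([217.8, 357.7], np.int32(75), [512.8, -431.2], [5.0, 35.0], 1.1)
red ([287.2, 360.5], np.int32(120), [593.3, -430.6], [7.0, 49.0], 3.3)
red ([494.0, 366.4], np.int32(1230), [834.4, -425.2], [46.0, 52.0], 3.4)
yel ([251.5, 8.5], np.int32(921), [532.9, -71.6], [42.0, 12.0], 3.0)
grn ([255.5, 62.2], np.int32(1733), [538.5, -112.1], [41.0, 29.0], 0.3)
blu ([369.5, 132.0], np.int32(1335), [645.5, -165.4], [28.0, 39.0], 39.2)
blu ([252.7, 124.0], np.int32(1445), [538.9, -164.0], [41.0, 28.0], 3.1)
blu ([173.2, 222.2], np.int32(998), [464.8, -264.2], [27.0, 39.0], 54.9)
```

View pics/w1.png

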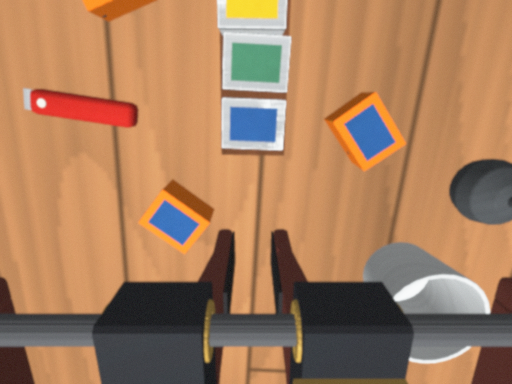

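The wrist view confirms the grey blue-lid tin4 at (252,124), with green and yellow ahead of it. The orange look-alikes stand clear at (369,132) and (175,220). I'll fly forward once to measure the bay.

```bash
python3 -m creep '[[[60,0,-8],0,23],[[60,0,-8],0,23],[[60,0,-8],0,23],[[60,0,-8],0,23],[[30,0,0],0,23],[[0,0,0],0,23]]'
python3 - <<'E'
from h import *
st()
import pickle
m=camera_model("wrist")
im=get_image("wrist");cv2.imwrite("pics/w2.png",im[:,:,::-1]);pickle.dump((m,im),open("w2.pkl","wb"))
from seg import tins
for k,v in tins("wrist",im,m).items():
    for q in v:print(k,q)
E
```

```text
clock: 2.82
tcp_pos: [527.2, 54.5, 201.0]
ee_rot: [0.693, 0.721, -0.0, -0.002]
force: [-0.2, -0.1, 0.3]
gripper_width: 20.3
t2.83 tcp [527.2  54.5 201. ] F [-0.2 -0.1  0.3] w20.3 xt [-0.04   0.999  0.002] yt [ 0.999  0.041 -0.003] zt [-0.003  0.002 -1.   ]
red ([99.0, 119.3], np.int32(1064), [370.6, 107.4], [27.0, 38.0], 2.4)
red ([272.7, 254.1], np.int32(1860), [553.9, -35.9], [55.0, 127.0], 34.4)
red ([218.2, 267.7], np.int32(1024), [491.6, -56.2], [109.0, 30.0], 85.3)
red ([152.0, 259.9], np.int32(770), [415.1, -49.3], [41.0, 28.0], 23.8)
red ([4.6, 298.4], np.int32(278), [234.4, -109.1], [48.0, 14.0], 78.8)
red ([503.3, 297.2], np.int32(531), [832.8, -81.5], [24.0, 46.0], 2.5)
red ([13.8, 366.3], np.int32(857), [226.2, -213.4], [44.0, 58.0], 2.5)
red ([218.0, 357.8], np.int32(75), [492.4, -187.6], [44.0, 6.0], 85.5)
red ([287.2, 359.8], np.int32(114), [581.6, -186.9], [6.0, 51.0], 4.3)
red ([494.1, 366.3], np.int32(1232), [850.1, -185.6], [52.0, 57.0], 2.6)
yel ([314.9, 163.3], np.int32(75), [591.6, 71.6], [10.0, 9.0], 19.5)
yel ([253.2, 274.8], np.int32(788), [532.7, -63.9], [45.0, 29.0], 2.5)
grn ([256.8, 307.1], np.int32(435), [538.9, -108.3], [43.0, 17.0], 2.5)
blu ([255.3, 350.1], np.int32(224), [539.8, -173.2], [38.0, 11.0], 2.5)
```

View pics/w2.png

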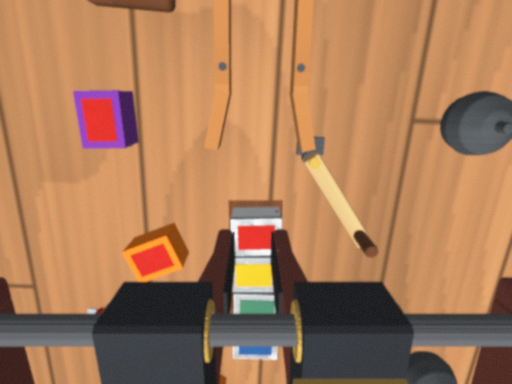

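Run:
```python
from h import *
im=cv2.imread("pics/w2.png")
cv2.imwrite("pics/c3.png",cv2.resize(im[0:200,190:390],None,fx=3,fy=3,interpolation=cv2.INTER_CUBIC))
```

```text
(no output)
```

View pics/c3.png

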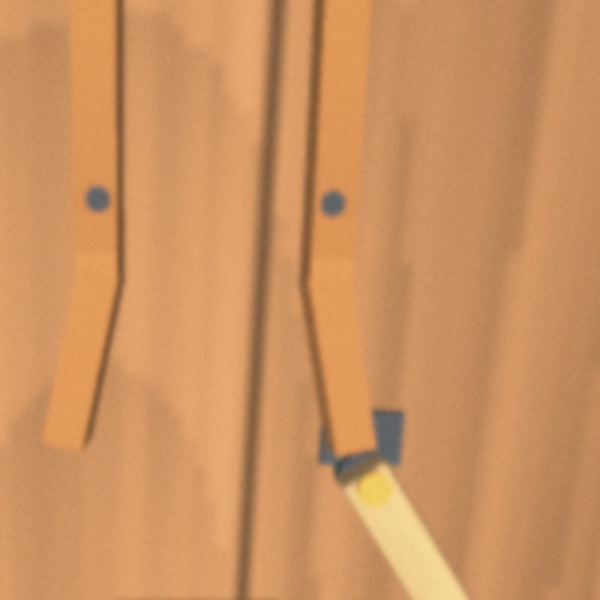

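Run:
```python
from h import *
import pickle
m,im=pickle.load(open("w2.pkl","rb"))
f=lambda x,y,z:p2w("wrist",(190+x/3-.33,y/3-.33),z,m).round(1)[:2]
for q in [(117,0,34),(118,270,34),(84,447,34),(326,0,34),(307,280,34),(333,455,34),(44,443,34),(375,447,34),(97,199,34),(332,204,34),(373,486,35)]:print(q,f(*q))
print("peg",p2w("wrist",(370,248),77,m))
```

```text
(117, 0, 34) [498.4 219.7]
(118, 270, 34) [500.1 141.1]
(84, 447, 34) [489.3  81.7]
(326, 0, 34) [562.3 222.2]
(307, 280, 34) [562.9 140.5]
(333, 455, 34) [576.6  82.5]
(44, 443, 34) [475.3  82.6]
(375, 447, 34) [591.   85.9]
(97, 199, 34) [492.9 162.7]
(332, 204, 34) [569.2 164.3]
(373, 486, 35) [591.5  72.3]
peg [647.9639719   -5.02420714  77.        ]
```

```bash
python3 -m creep '[[[-58,0.5,0],0.5,23],[[-58,0.5,0],0.5,23],[[-58,0.5,20],0,23],[[-58,0.5,30],0,23],[[-40,0,30],0,23],[[-3,0,40],0,23],[[0,0,40],0,23]]'; python3 -c "
from h import *
st()"
```

```text
clock: 3.75
tcp_pos: [538.4, -238.4, 42.1]
ee_rot: [0.706, 0.709, -0.0, 0.005]
force: [0.9, -0.2, 0.0]
gripper_width: 20.3
t3.75 tcp [ 538.4 -238.4   42.1] F [ 0.9 -0.2  0. ] w20.3 xt [-0.004  1.    -0.007] yt [1.    0.004 0.007] zt [ 0.007 -0.007 -1.   ]
```

```bash
python3 -m creep '[[[0,1.5,22],-0.6,23],[[10,1.5,6],-0.6,23],[[10,0,0],0,23],[[0,0,0],0,23]]'; python3 -c "
from h import *
st()"
```

```text
clock: 4.25
tcp_pos: [537.3, -221.4, 10.4]
ee_rot: [0.701, 0.713, -0.001, 0.002]
force: [0.4, -0.1, 0.0]
gripper_width: 20.4
t4.25 tcp [ 537.3 -221.4   10.4] F [ 0.4 -0.1  0. ] w20.4 xt [-0.017  1.    -0.005] yt [1.    0.017 0.001] zt [ 0.001 -0.005 -1.   ]
```

```bash
python3 -m creep '[[[6,2,-1],-0.4,23],[[6,1,-1],0,23],[[4,0,0],0,23],[[3,0,0],0,23],[[3,0,0],0,23]]'; python3 -c "
from h import *
st()"
```

```text
clock: 4.88
tcp_pos: [542.1, -198.3, 15.2]
ee_rot: [0.698, 0.716, -0.001, 0.005]
force: [-0.4, 0.6, 0.1]
gripper_width: 20.2
t4.88 tcp [ 542.1 -198.3   15.2] F [-0.4  0.6  0.1] w20.2 xt [-0.025  1.    -0.008] yt [1.    0.025 0.006] zt [ 0.006 -0.008 -1.   ]
```

```bash
python3 -m creep '[[[3,-0.5,0],0,23],[[3,-0.5,0],0,23],[[3,0,0],0,23],[[3,0,0],0,23],[[3,0,0],0,23],[[3,0,0],0,23],[[3,0,0],0,23],[[3,0,0],0,23]]'
python3 - <<'E'
from h import *
from seg import tins
st()
m=camera_model("wrist")
im=get_image("wrist");cv2.imwrite("pics/w3.png",im[:,:,::-1])
for k,v in tins("wrist",im,m).items():
    for q in v:print(k,q)
E
```

```text
clock: 5.88
tcp_pos: [541.5, -175.4, 15.3]
ee_rot: [0.698, 0.716, -0.001, 0.007]
force: [-0.0, -4.5, 0.3]
gripper_width: 20.3
t5.88 tcp [ 541.5 -175.4   15.3] F [-0.  -4.5  0.3] w20.3 xt [-0.026  1.    -0.012] yt [1.    0.026 0.008] zt [ 0.008 -0.012 -1.   ]
red ([22.9, 220.1], np.int32(2097), [433.6, -150.8], [24.0, 24.0], 82.5)
red ([216.3, 275.9], np.int32(735), [523.7, -178.9], [35.0, 12.0], 85.1)
red ([288.2, 276.4], np.int32(780), [559.7, -178.4], [12.0, 36.0], 8.2)
red ([4.4, 297.8], np.int32(180), [415.6, -194.1], [20.0, 6.0], 77.5)
red ([503.3, 297.4], np.int32(527), [671.7, -188.5], [11.0, 21.0], 2.4)
red ([218.1, 355.9], np.int32(54), [524.2, -229.6], [14.0, 2.0], 89.7)
red ([287.3, 360.9], np.int32(122), [562.6, -232.4], [3.0, 25.0], 7.8)
red ([493.8, 366.3], np.int32(1241), [679.0, -234.2], [23.0, 26.0], 2.3)
red ([9.4, 362.9], np.int32(88), [409.1, -236.8], [18.0, 7.0], 61.6)
yel ([238.0, 15.4], np.int32(3510), [533.2, -63.0], [42.0, 11.0], 1.6)
grn ([249.0, 107.5], np.int32(7236), [538.2, -97.1], [42.0, 29.0], 1.5)
blu ([246.7, 206.3], np.int32(5355), [538.1, -141.4], [42.0, 29.0], 1.4)
blu ([464.5, 256.8], np.int32(4325), [645.9, -165.4], [29.0, 42.0], 39.0)
blu ([95.8, 378.9], np.int32(95), [455.1, -247.5], [8.0, 7.0], 89.1)
```

View pics/w3.png

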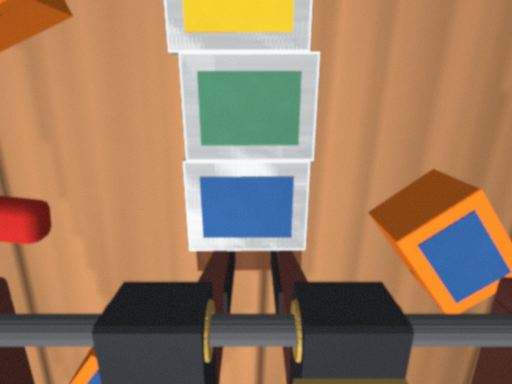

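```bash
python3 -m creep '[[[3,0,0],0,23],[[3,0,0],0,23],[[3,0,0],0,23],[[3,0,0],0,23],[[3,0,0],0,23],[[3,0,0],0,23],[[3,0,0],0,23],[[3,0,0],0,23]]'; python3 -m creep '[[[4,0,0],0,23],[[4,0,0],0,23],[[4,0,0],0,23],[[4,0,0],0,23],[[4,0,0],0,23],[[4,0,0],0,23],[[4,0,0],0,23],[[4,0,0],0,23]]'
python3 - <<'E'
from h import *
from seg import tins
st()
im=get_image("top");cv2.imwrite("pics/t3.png",im[:,:,::-1])
cv2.imwrite("pics/c4.png",cv2.resize(im[130:250,100:360,::-1],None,fx=3,fy=3,interpolation=cv2.INTER_CUBIC))
for k,v in tins("top",im).items():
    for q in v:
        if 510<q[2][0]<560 :print(k,q)
E
```

```text
clock: 6.92
tcp_pos: [541.4, -150.0, 15.3]
ee_rot: [0.698, 0.716, -0.001, 0.007]
force: [-1.2, -4.8, 1.0]
gripper_width: 20.2
clock: 7.92
tcp_pos: [540.7, -116.6, 15.3]
ee_rot: [0.698, 0.716, -0.001, 0.008]
force: [0.9, -4.4, 1.0]
gripper_width: 20.1
t7.92 tcp [ 540.7 -116.6   15.3] F [ 0.9 -4.4  1. ] w20.1 xt [-0.026  1.    -0.013] yt [1.    0.026 0.009] zt [ 0.01  -0.013 -1.   ]
red ([244.7, 201.3], np.int32(194), [532.6, 50.0], [38.0, 26.0], 0.3)
red ([322.4, 208.6], np.int32(123), [515.7, -132.9], [17.0, 73.0], 0.1)
yel ([263.4, 202.0], np.int32(202), [531.1, 5.8], [38.0, 26.0], 0.1)
grn ([282.0, 199.5], np.int32(177), [537.0, -38.1], [36.0, 26.0], 0.1)
```

View pics/c4.png

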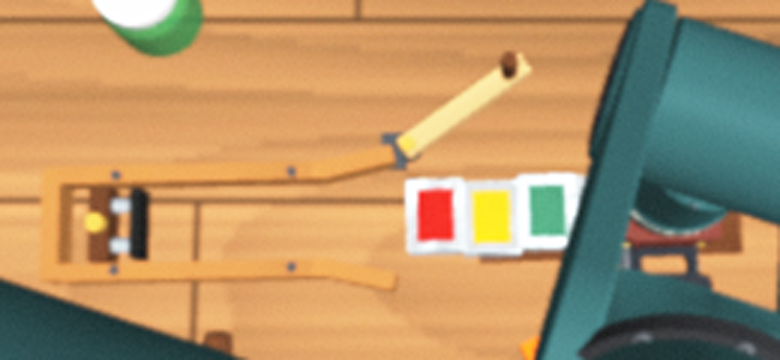

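```bash
for i in 1; do python3 -m creep '[[[4,0,0],0,23],[[4,0,0],0,23],[[4,0,0],0,23],[[4,0,0],0,23],[[4,0,0],0,23],[[4,0,0],0,23],[[4,0,0],0,23],[[4,0,0],0,23]]'; done; python3 -m creep '[[[4,0,0],0,23],[[4,0,0],0,23],[[4,0,0],0,23],[[4,0,0],0,23],[[4,0,0],0,23],[[4,0,0],0,23],[[4,0,0],0,23],[[4,0,0],0,23]]'
python3 - <<'E'
from h import *
from seg import tins
st()
im=get_image("top");cv2.imwrite("pics/t4.png",im[:,:,::-1])
cv2.imwrite("pics/c5.png",cv2.resize(im[130:250,100:360,::-1],None,fx=3,fy=3,interpolation=cv2.INTER_CUBIC))
for k,v in tins("top",im).items():
    for q in v:
        if 510<q[2][0]<560 :print(k,q)
E
```

```text
clock: 8.98
tcp_pos: [539.6, -83.6, 15.3]
ee_rot: [0.698, 0.716, -0.002, 0.008]
force: [-0.2, -5.5, 0.7]
gripper_width: 20.0
clock: 9.98
tcp_pos: [538.0, -51.1, 15.3]
ee_rot: [0.698, 0.716, -0.002, 0.008]
force: [0.0, -5.3, 1.3]
gripper_width: 19.9
t9.97 tcp [538.  -51.1  15.3] F [ 0.  -5.3  1.3] w19.9 xt [-0.026  1.    -0.015] yt [1.    0.027 0.008] zt [ 0.008 -0.015 -1.   ]
red ([216.7, 202.1], np.int32(204), [530.8, 116.0], [38.0, 28.0], 1.0)
red ([290.0, 209.1], np.int32(136), [514.3, -56.6], [76.0, 21.0], 88.3)
yel ([235.7, 203.1], np.int32(209), [528.3, 71.3], [38.0, 28.0], 0.7)
blu ([270.2, 201.1], np.int32(106), [533.2, -10.1], [17.0, 38.0], 89.9)
```

View pics/c5.png

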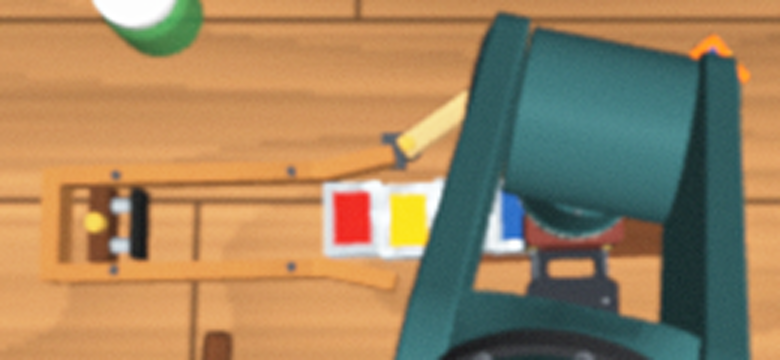

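```bash
python3 -m creep '[[[4,0.1,0],0,23],[[4,0.1,0],0,23],[[4,0.1,0],0,23],[[4,0.1,0],0,23],[[4,0.1,0],0,23],[[4,0.1,0],0,23],[[4,0.1,0],0,23],[[4,0.1,0],0,23]]'; python3 -m creep '[[[4,0.1,0],0,23],[[4,0.1,0],0,23],[[4,0.1,0],0,23],[[4,0.1,0],0,23],[[4,0.1,0],0,23],[[4,0.1,0],0,23],[[4,0.1,0],0,23],[[4,0.1,0],0,23]]'
python3 - <<'E'
from h import *
from seg import tins
st()
im=get_image("top");cv2.imwrite("pics/t5.png",im[:,:,::-1])
cv2.imwrite("pics/c6.png",cv2.resize(im[130:250,100:360,::-1],None,fx=3,fy=3,interpolation=cv2.INTER_CUBIC))
for k,v in tins("top",im).items():
    for q in v:
        if 510<q[2][0]<560 :print(k,q)
E
```

```text
clock: 11.02
tcp_pos: [536.7, -19.2, 15.3]
ee_rot: [0.698, 0.717, -0.004, 0.008]
force: [0.6, -5.5, 2.3]
gripper_width: 20.2
clock: 12.02
tcp_pos: [536.5, 11.4, 15.4]
ee_rot: [0.698, 0.716, -0.005, 0.009]
force: [-0.3, -5.4, 2.8]
gripper_width: 20.0
t12.03 tcp [536.5  11.4  15.4] F [-0.3 -5.4  2.8] w20.0 xt [-0.026  0.999 -0.019] yt [1.    0.027 0.006] zt [ 0.006 -0.019 -1.   ]
red ([190.3, 202.5], np.int32(193), [529.8, 178.6], [40.0, 28.0], 1.6)
red ([260.5, 209.9], np.int32(125), [512.3, 12.8], [21.0, 72.0], 3.9)
grn ([228.4, 203.3], np.int32(129), [527.8, 88.4], [24.0, 31.0], 85.4)
```

View pics/c6.png

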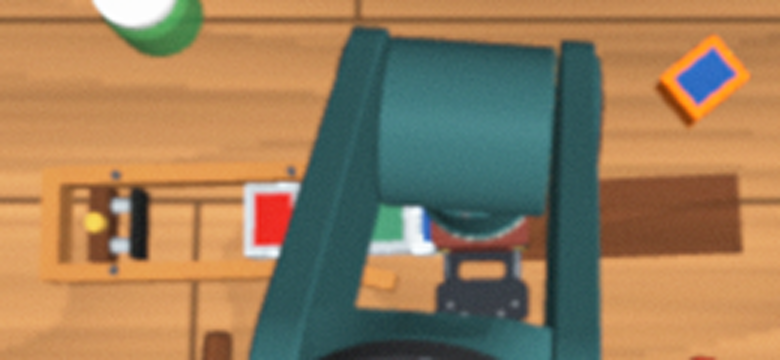

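```bash
python3 -m creep '[[[4,0.1,0],0,23],[[4,0.1,0],0,23],[[4,0.1,0],0,23],[[4,0.1,0],0,23],[[4,0.1,0],0,23],[[4,0.1,0],0,23],[[4,0.1,0],0,23],[[4,0.1,0],0,23]]'; python3 -m creep '[[[4,0.1,0],0,23],[[4,0.1,0],0,23],[[3,0.1,0],0,23],[[3,0.1,0],0,23],[[2,0.1,0],0,23]]'
python3 - <<'E'
from h import *
from seg import tins
import pickle
st()
im=get_image("top");cv2.imwrite("pics/t6.png",im[:,:,::-1])
cv2.imwrite("pics/c7.png",cv2.resize(im[130:250,100:360,::-1],None,fx=3,fy=3,interpolation=cv2.INTER_CUBIC))
for k,v in tins("top",im).items():
    for q in v:
        if 510<q[2][0]<560 :print(k,q)
m=camera_model("wrist")
im=get_image("wrist");cv2.imwrite("pics/w6.png",im[:,:,::-1])
for k,v in tins("wrist",im,m).items():
    for q in v:
        if 510<q[2][0]<560 :print(k,q)
E
```

```text
clock: 13.08
tcp_pos: [535.6, 41.7, 15.4]
ee_rot: [0.698, 0.716, -0.006, 0.009]
force: [1.0, -6.2, 2.5]
gripper_width: 20.4
clock: 13.7
tcp_pos: [534.7, 56.3, 15.5]
ee_rot: [0.697, 0.716, -0.008, 0.009]
force: [1.6, -6.9, 1.4]
gripper_width: 19.8
t13.70 tcp [534.7  56.3  15.5] F [ 1.6 -6.9  1.4] w19.8 xt [-0.027  0.999 -0.024] yt [1.    0.027 0.002] zt [ 0.003 -0.024 -1.   ]
grn ([208.6, 204.9], np.int32(133), [524.1, 135.1], [26.0, 28.0], 0.1)
red ([216.4, 276.4], np.int32(719), [517.1, 52.8], [35.0, 12.0], 85.5)
red ([288.2, 276.1], np.int32(759), [553.1, 53.9], [13.0, 36.0], 8.3)
red ([218.5, 359.5], np.int32(69), [517.7, -1.0], [3.0, 22.0], 1.9)
red ([286.9, 361.4], np.int32(144), [555.9, -1.4], [3.0, 26.0], 3.7)
yel ([239.9, 15.2], np.int32(3485), [527.3, 169.1], [42.0, 10.0], 1.6)
grn ([250.1, 107.5], np.int32(7296), [532.0, 135.2], [42.0, 29.0], 1.5)
blu ([246.7, 206.6], np.int32(5313), [531.5, 90.7], [42.0, 29.0], 0.7)
```

View pics/c7.png

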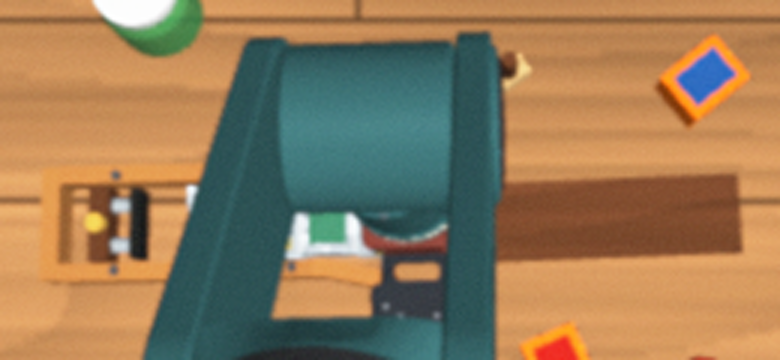

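View pics/w6.png

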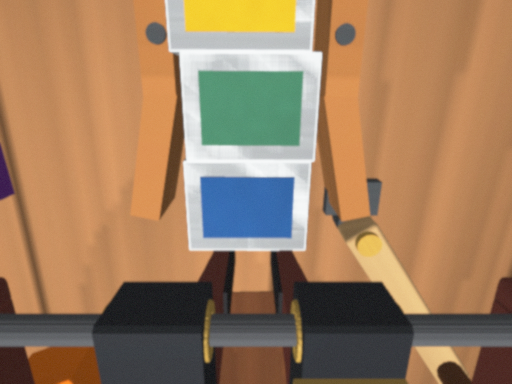

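```bash
python3 -m creep '[[[3,0.1,0],0,23],[[2.5,0.1,0],0,23],[[2.5,0.1,0],0,23],[[2.5,0.1,0],0,23],[[2,0.1,0],0,23],[[2,0.1,0],0,23]]'; python3 -m creep '[[[2,0.1,0],0,23],[[2,0.1,0],0,23]]';python3 -m creep '[[[2,0.1,0],0,23],[[2,0.1,0],0,23]]'; python3 -m creep '[[[2,0.1,0],0,23]]'
```

```text
clock: 14.55
tcp_pos: [534.4, 68.7, 15.5]
ee_rot: [0.698, 0.716, -0.009, 0.01]
force: [1.3, -6.7, 1.9]
gripper_width: 20.3
clock: 14.8
tcp_pos: [534.3, 71.9, 15.5]
ee_rot: [0.698, 0.716, -0.01, 0.01]
force: [0.9, -6.3, 1.3]
gripper_width: 20.1
clock: 15.05
tcp_pos: [534.2, 75.1, 15.5]
ee_rot: [0.698, 0.716, -0.01, 0.01]
force: [1.4, -6.8, 1.9]
gripper_width: 20.1
clock: 15.18
tcp_pos: [534.2, 76.6, 15.5]
ee_rot: [0.698, 0.716, -0.01, 0.01]
force: [1.0, -5.8, 2.4]
gripper_width: 20.3
```

```bash
python3 -m creep '[[[2,0.1,0],0,23],[[2,0.1,0],0,23]]'|grep -E "tcp|force"; python3 -m creep '[[[2,0.1,0],0,23],[[2,0.1,0],0,23]]'|grep -E "tcp|force"; python3 -m creep '[[[1.5,0,0],0,23]]'|grep -E "tcp|force"; python3 -m creep '[[[1.5,0,0],0,23]]'|grep -E "tcp|force"
```

```text
tcp_pos: [534.1, 79.8, 15.6]
force: [1.2, -6.7, 1.8]
tcp_pos: [534.0, 82.9, 15.6]
force: [1.2, -6.7, 1.3]
tcp_pos: [533.9, 83.9, 15.6]
force: [1.8, -7.0, 2.2]
tcp_pos: [533.8, 85.0, 15.6]
force: [2.0, -6.3, 0.7]
```

```bash
for i in 1; do python3 -m creep '[[[1.5,0,0],0,23]]'|grep -E "tcp|force"; python3 -m creep '[[[1.5,0,0],0,23]]'|grep -E "tcp|force"; python3 -m creep '[[[1.5,0,0],0,23]]'|grep -E "tcp|force"; done
```

```text
tcp_pos: [533.8, 86.0, 15.6]
force: [3.2, -6.5, 1.1]
tcp_pos: [533.7, 87.0, 15.6]
force: [2.4, -6.7, 1.5]
tcp_pos: [533.7, 88.0, 15.6]
force: [1.9, -6.6, 1.3]
```

```bash
for i in 1; do python3 -m creep '[[[1.5,0,0],0,23]]'|grep -E "tcp|force"; python3 -m creep '[[[1.5,0,0],0,23]]'|grep -E "tcp|force"; done
```

```text
tcp_pos: [533.6, 89.0, 15.6]
force: [1.6, -7.1, 2.1]
tcp_pos: [533.6, 90.1, 15.7]
force: [2.0, -6.1, 1.7]
```

```bash
for i in 1; do python3 -m creep '[[[1.5,0,0],0,23]]'|grep -E "tcp|force"; python3 -m creep '[[[1.5,0,0],0,23]]'|grep -E "tcp|force"; python3 -m creep '[[[1.5,0,0],0,23]]'|grep -E "tcp|force"; done
python3 - <<'E'
from h import *
st()
im=get_image("top");cv2.imwrite("pics/c8.png",cv2.resize(im[130:250,100:360,::-1],None,fx=3,fy=3,interpolation=cv2.INTER_CUBIC))
E
```

```text
tcp_pos: [533.5, 91.1, 15.7]
force: [1.6, -6.9, 1.2]
tcp_pos: [533.5, 92.1, 15.7]
force: [2.4, -6.6, 1.7]
tcp_pos: [533.4, 93.1, 15.7]
force: [1.1, -6.8, 1.7]
t16.93 tcp [533.4  93.1  15.7] F [ 1.1 -6.8  1.7] w20.1 xt [-0.026  0.999 -0.038] yt [ 1.     0.026 -0.003] zt [-0.002 -0.038 -0.999]
```

View pics/c8.png

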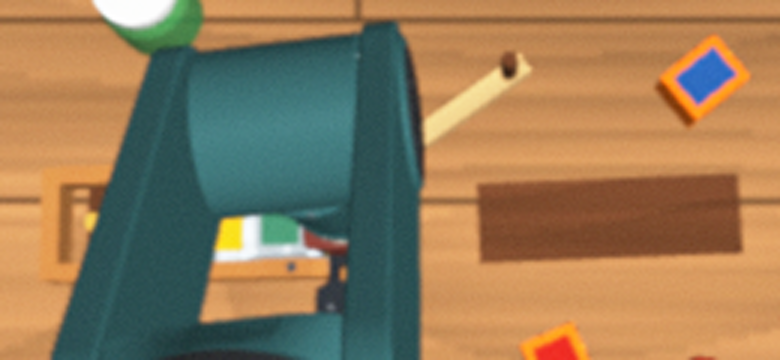

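Run:
```python
from h import *
im=get_image("scene");cv2.imwrite("pics/c9.png",cv2.resize(im[140:260,250:410,::-1],None,fx=4,fy=4,interpolation=cv2.INTER_CUBIC))
```

```text
(no output)
```

View pics/c9.png

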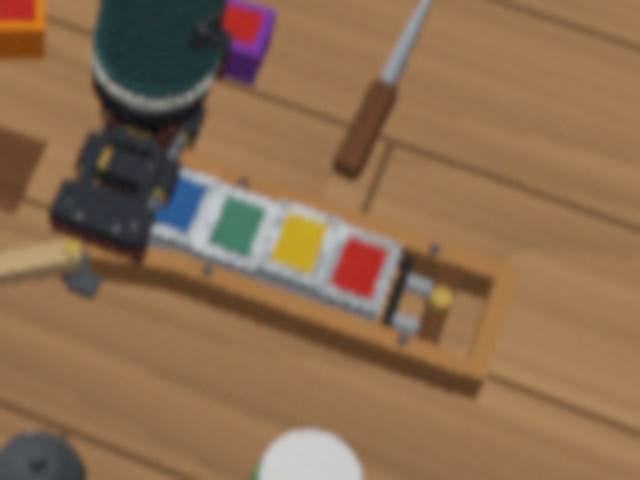

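```bash
for i in 1; do python3 -m creep '[[[1.5,0,0],0,23]]'|grep -E "tcp|force"; python3 -m creep '[[[1.5,0,0],0,23]]'|grep -E "tcp|force"; python3 -m creep '[[[1.5,0,0],0,23]]'|grep -E "tcp|force"; done
```

```text
tcp_pos: [533.4, 94.1, 15.7]
force: [1.7, -6.5, 1.6]
tcp_pos: [533.4, 95.1, 15.7]
force: [3.2, -6.6, 1.9]
tcp_pos: [533.3, 96.1, 15.7]
force: [1.4, -7.1, 1.6]
```

```bash
for i in 1; do python3 -m creep '[[[1.5,0,0],0,23]]'|grep -E "tcp|force"; python3 -m creep '[[[1.5,0,0],0,23]]'|grep -E "tcp|force"; done
python3 - <<'E'
from h import *
from seg import tins
im=get_image("scene");a=cv2.resize(im[140:260,250:410,::-1],None,fx=4,fy=4,interpolation=cv2.INTER_CUBIC);cv2.imwrite("pics/c10.png",a[220:360,320:540].repeat(2,0).repeat(2,1))
b=cv2.resize(cv2.imread("pics/scene0.png")[140:260,250:410],None,fx=4,fy=4,interpolation=cv2.INTER_CUBIC);
cv2.imwrite("pics/c10.png",np.vstack([x[220:360,320:540].repeat(2,0).repeat(2,1) for x in (a,b)]))
for k,v in tins("scene",im).items():
    for q in v:
        if 510<q[2][0]<560 :print(k,q)
E
```

```text
tcp_pos: [533.3, 97.0, 15.7]
force: [2.0, -7.3, 1.5]
tcp_pos: [533.3, 97.7, 15.8]
force: [2.6, -8.2, 1.8]
red ([340.8, 206.9], np.int32(118), [528.5, 264.1], [27.0, 37.0], 89.8)
yel ([325.8, 200.8], np.int32(131), [527.0, 220.2], [39.0, 28.0], 1.5)
grn ([310.4, 196.6], np.int32(110), [531.8, 176.8], [37.0, 26.0], 1.4)
blu ([296.3, 191.2], np.int32(89), [531.3, 134.5], [23.0, 37.0], 88.1)
```

View pics/c10.png

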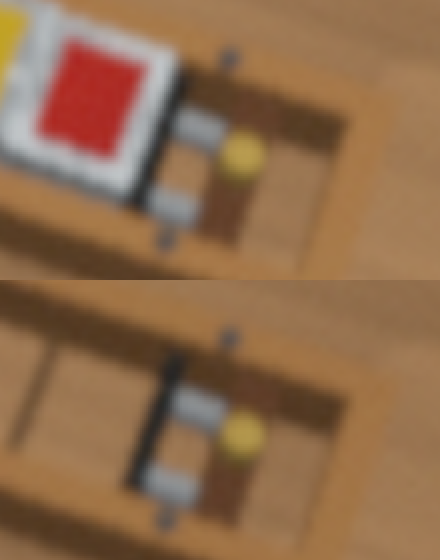

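```bash
for i in 1; do python3 -m creep '[[[1.5,0,0],0,23]]'|grep -E "tcp|force"; python3 -m creep '[[[1.5,0,0],0,23]]'|grep -E "tcp|force"; python3 -m creep '[[[1.5,0,0],0,23]]'|grep -E "tcp|force"; done; python3 -c "
from h import *
st()"
```

```text
tcp_pos: [533.3, 98.4, 15.8]
force: [3.1, -9.6, 1.5]
tcp_pos: [533.3, 98.8, 15.8]
force: [2.6, -9.0, 1.9]
tcp_pos: [533.2, 99.3, 15.8]
force: [2.3, -9.5, 3.2]
t18.07 tcp [533.2  99.3  15.8] F [ 2.3 -9.5  3.2] w20.1 xt [-0.026  0.999 -0.045] yt [ 1.     0.026 -0.004] zt [-0.003 -0.045 -0.999]
```

```bash
for i in 1; do python3 -m creep '[[[2,0,0],0,23]]'|grep -E "tcp|force"; python3 -m creep '[[[2,0,0],0,23]]'|grep -E "tcp|force"; python3 -m creep '[[[2,0,0],0,23]]'|grep -E "tcp|force"; done; python3 -c "
from h import *
st()"
```

```text
tcp_pos: [533.2, 100.0, 15.8]
force: [2.4, -9.9, 2.3]
tcp_pos: [533.2, 100.7, 15.9]
force: [2.7, -9.9, 2.5]
tcp_pos: [533.2, 101.3, 15.9]
force: [3.5, -10.3, 1.7]
t18.45 tcp [533.2 101.3  15.9] F [  3.5 -10.3   1.7] w20.1 xt [-0.027  0.998 -0.051] yt [ 1.     0.027 -0.005] zt [-0.003 -0.051 -0.999]
```

Run:
```python
from h import *
from seg import tins
im=get_image("scene");cv2.imwrite("pics/scene8.png",im[:,:,::-1])
f=lambda i:cv2.resize(i[140:260,250:410],None,fx=4,fy=4,interpolation=cv2.INTER_CUBIC)[220:360,320:540].repeat(2,0).repeat(2,1)
cv2.imwrite("pics/c11.png",np.vstack([f(im[:,:,::-1]),f(cv2.imread("pics/scene0.png"))]))
for k,v in tins("scene",im).items():
    for q in v:
        if 510<q[2][0]<560 :print(k,q)
m=camera_model("wrist");iw=get_image("wrist");cv2.imwrite("pics/w8.png",iw[:,:,::-1])
for k,v in tins("wrist",iw,m).items():
    for q in v:
        if 520<q[2][0]<540 :print(k,q)
```

```text
red ([342.0, 207.5], np.int32(124), [529.0, 267.8], [39.0, 26.0], 2.4)
yel ([327.2, 201.3], np.int32(130), [527.0, 224.2], [39.0, 28.0], 2.2)
grn ([311.6, 197.1], np.int32(105), [531.7, 180.3], [35.0, 26.0], 2.2)
blu ([297.9, 191.8], np.int32(83), [531.3, 139.3], [22.0, 37.0], 83.5)
yel ([241.1, 14.9], np.int32(3461), [526.4, 214.4], [42.0, 10.0], 1.5)
grn ([250.9, 107.9], np.int32(7407), [530.9, 180.7], [42.0, 29.0], 1.4)
blu ([247.0, 207.2], np.int32(5314), [530.2, 136.2], [42.0, 30.0], 1.2)
```

View pics/c11.png

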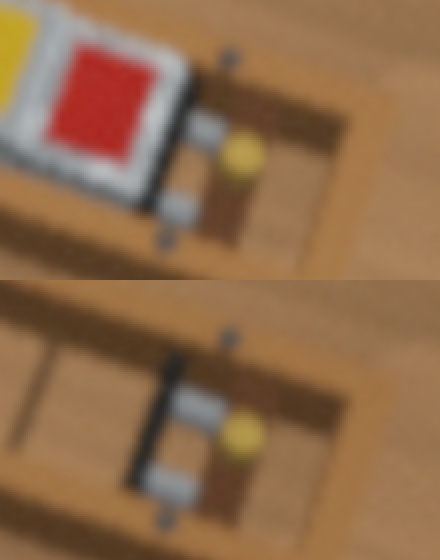

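View pics/w8.png

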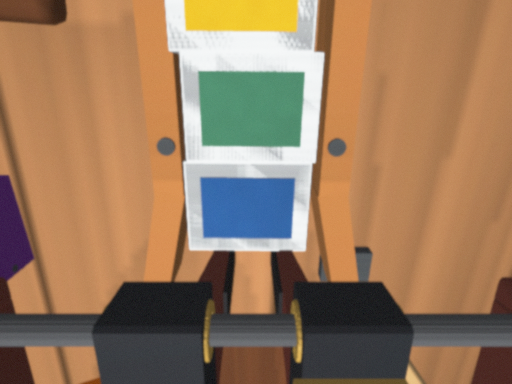

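Run:
```python
from h import *
from scipy.ndimage import map_coordinates
O=np.array([533,83.5]);ey=np.array([-.021,1]);ex=np.array([1,.021])
ys=np.arange(185,240,.25)
def prof(im,x,z=31):
    P=np.array([w2p("scene",[*(O+ex*x+ey*y),z]) for y in ys])
    g=im.astype(float).mean(2)
    return map_coordinates(g,[P[:,1],P[:,0]],order=1)
for n in ("scene0","scene8"):
    im=cv2.imread(f"pics/{n}.png")
    for xs in ([-4,-2,0,2,4],[-17,-15,-13],[10,13,16]):
        p=np.mean([prof(im,x) for x in xs],0)
        i=p.argmin();th=(p[i]+p[i:i+40].max())/2
        j=i+np.argmax(p[i:]>th)
        print(n,xs,"min y",ys[i],p[i].round(),"right edge",ys[j])
```

```text
scene0 [-4, -2, 0, 2, 4] min y 206.25 47.0 right edge 210.0
scene0 [-17, -15, -13] min y 206.25 47.0 right edge 209.75
scene0 [10, 13, 16] min y 206.0 48.0 right edge 210.0Traceback (most recent call last):
  File "<stdin>", line 12, in <module>
  File "<stdin>", line 6, in prof
  File "h.py", line 8, in w2p
    m=m or camera_model(n);c=R.from_quat(m["rotation"]).inv().apply(np.array(p)-m["origin"]);q=m["intrinsics"]@c
           ~~~~~~~~~~~~^^^
ValueError: time passes only in moves, steps and waits
```

```bash
cat > pad.py <<'E'
from h import *
import sys
from scipy.ndimage import map_coordinates
M=camera_model("scene")
O=np.array([533,83.5]);ey=np.array([-.021,1]);ex=np.array([1,.021])
ys=np.arange(185,240,.5)
def prof(im,x,z=31):
    P=np.array([w2p("scene",[*(O+ex*x+ey*y),z],M) for y in ys])
    return map_coordinates(im.astype(float).mean(2),[P[:,1],P[:,0]],order=1)
def pad(im):
    r=[]
    for xs in ([-3,0,3],[-17,-15,-13],[10,13,16]):
        p=np.mean([prof(im,x) for x in xs],0)
        i=p.argmin();th=(p[i]+p[i:i+40].max())/2
        j=i+np.argmax(p[i:]>th)
        r.append((float(ys[i]),round(float(ys[j-1]+.5*(th-p[j-1])/(p[j]-p[j-1])),1)))
    return r
E
python3 -c "
from pad import *
for n in ('scene0','scene8'): print(n,pad(cv2.imread(f'pics/{n}.png')))"
```

```text
scene0 [(206.0, 209.9), (206.0, 209.6), (206.0, 209.8)]
scene8 [(211.5, 214.8), (212.0, 214.6), (211.5, 214.5)]
```

The pad has moved back about 4.9 mm in the image and about 5 mm by touch, which is half its travel. I'll back off gently and check that it holds.

```bash
python3 -m creep '[[[-2,0,0],0,23],[[-4,0,0],0,23],[[-10,0,0],0,23],[[-15,0,0],0,23],[[-10,0,0],0,23],[[0,0,-30],0,23],[[0,0,-50],0,23],[[0,0,-40],0,23]]'
python3 - <<'E'
from pad import *
from seg import tins
st()
im=get_image("scene");cv2.imwrite("pics/scene9.png",im[:,:,::-1])
print(pad(im))
m=camera_model("wrist");iw=get_image("wrist");cv2.imwrite("pics/w9.png",iw[:,:,::-1])
for k,v in tins("wrist",iw,m).items():
    for q in v:
        if 520<q[2][0]<540 :print(k,q)
E
```

```text
clock: 19.55
tcp_pos: [529.4, 62.4, 136.7]
ee_rot: [0.698, 0.715, -0.023, 0.011]
force: [-0.4, -1.1, -0.4]
gripper_width: 20.3
t19.55 tcp [529.4  62.4 136.7] F [-0.4 -1.1 -0.4] w20.3 xt [-0.024  0.999 -0.048] yt [ 1.     0.023 -0.018] zt [-0.017 -0.048 -0.999]
[(211.5, 214.9), (212.0, 214.7), (211.5, 214.8)]
grn ([255.3, 38.8], np.int32(2375), [530.8, 180.3], [41.0, 29.0], 0.6)
blu ([253.0, 100.4], np.int32(1963), [530.2, 136.3], [41.0, 28.0], 1.4)
```

View pics/w9.png

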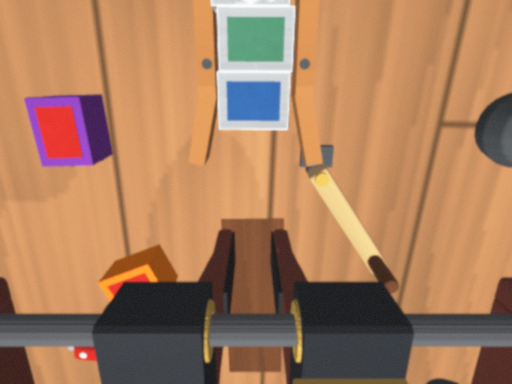

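View pics/scene9.png

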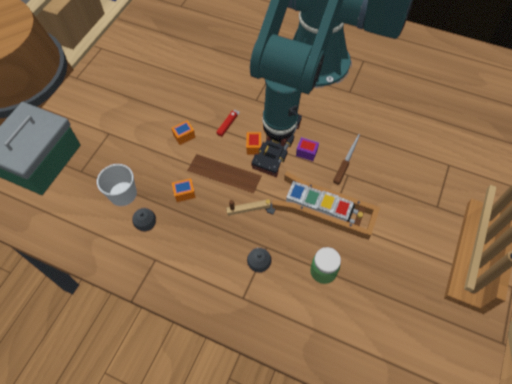

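The row and pad held still after I let go (pad edges unchanged). In the wrist view the gate hinge dot is at (320,180) and the peg runs from about (374,259) up to (390,280). I'll locate it.

Run:
```python
from h import *
m=camera_model("wrist")
for uv,z in (((320,180),35),((374,259),35),((390,280),77),((383,272),56)): print(uv,p2w("wrist",uv,z,m).round(1))
print("top",p2w("top",(100+509/3-.33,130+61/3-.33),77).round(1))
im=cv2.imread("pics/w9.png");cv2.imwrite("pics/c12.png",cv2.resize(im[150:310,290:450],None,fx=4,fy=4,interpolation=cv2.INTER_CUBIC))
```

```text
(320, 180) [590.5  70.7  35. ]
(374, 259) [649.9  -7.1  35. ]
(390, 280) [647.4  -0.9  77. ]
(383, 272) [650.6  -7.4  56. ]
top [647.6  -7.6  77. ]
```

View pics/c12.png

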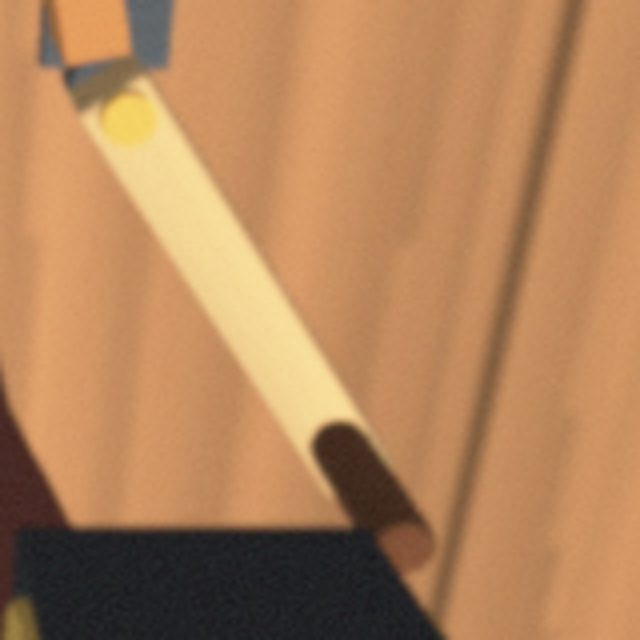

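```bash
python3 -m creep '[[[-24.4,39.7,0],0,45],[[-24.4,39.7,0],0,45],[[-24.4,39.7,0],0,45],[[0,0,10],0,45],[[0,0,0],0,45]]'
python3 - <<'E'
from h import *
st()
p=np.array([650,-8]);s=observe();r=R.from_quat(s["ee_rot"]).as_matrix();d=[*(p-s["tcp_pos"][:2]),0]
print(r.T@np.array(d))
iw=get_image("wrist");cv2.imwrite("pics/w10.png",iw[:,:,::-1])
iw=get_image("top");cv2.imwrite("pics/c13.png",cv2.resize(iw[120:220,210:310,::-1],None,fx=5,fy=5,interpolation=cv2.INTER_CUBIC))
E
```

```text
clock: 20.27
tcp_pos: [652.2, -12.0, 126.9]
ee_rot: [0.699, 0.715, -0.022, 0.011]
force: [-0.1, 0.1, -0.8]
gripper_width: 39.6
t20.27 tcp [652.2 -12.  126.9] F [-0.1  0.1 -0.8] w39.6 xt [-0.023  0.999 -0.047] yt [ 1.     0.023 -0.017] zt [-0.015 -0.047 -0.999]
[ 4.08518299 -2.12738852 -0.15553259]
```

View pics/w10.png

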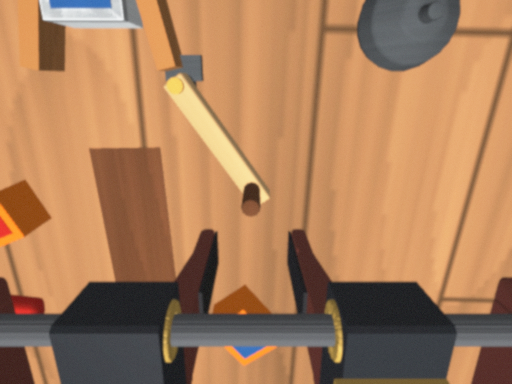

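View pics/c13.png

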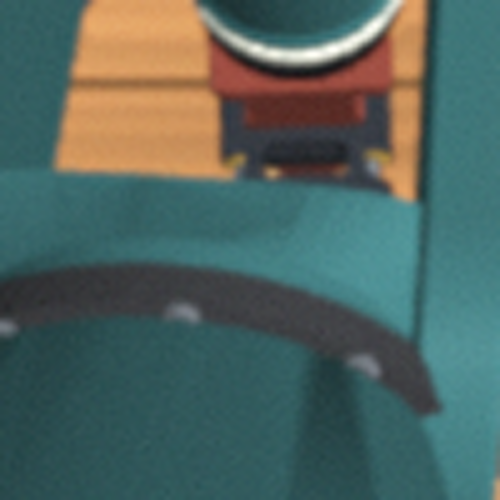

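Run:
```python
from h import *
m=camera_model("wrist")
for uv,z in (((251,206),77),((251,190),35),((176,85),35)): print(uv,p2w("wrist",uv,z,m).round(1))
```

```text
(251, 206) [651.6  -7.8  77. ]
(251, 190) [650.8 -10.6  35. ]
(176, 85) [592.1  72.3  35. ]
```

```bash
python3 -m creep '[[[3,0,20],0,45],[[2,0,25],0,45],[[2,0,25],0,45],[[0,0,10],0,45],[[0,0,0],0,45]]'
python3 - <<'E'
from h import *
st()
iw=get_image("wrist");cv2.imwrite("pics/w11.png",iw[:,:,::-1])
E
```

```text
clock: 21.0
tcp_pos: [648.5, -5.1, 48.5]
ee_rot: [0.697, 0.717, -0.021, 0.012]
force: [-1.3, -1.0, -0.8]
gripper_width: 39.7
t21.00 tcp [648.5  -5.1  48.5] F [-1.3 -1.  -0.8] w39.7 xt [-0.028  0.999 -0.047] yt [ 1.     0.027 -0.013] zt [-0.012 -0.047 -0.999]
```

View pics/w11.png

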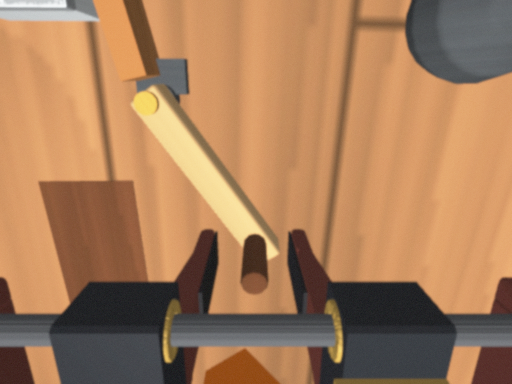

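```bash
python3 -m creep '[[[-4.5,2,3],0,45],[[0,0,0],0,14],[[0,0,0],0,10],[[0,0,0],0,10]]' 10
python3 - <<'E'
from h import *
st()
iw=get_image("wrist");cv2.imwrite("pics/w12.png",iw[:,:,::-1])
E
```

```text
clock: 21.55
tcp_pos: [652.7, -10.2, 48.7]
ee_rot: [0.697, 0.716, -0.02, 0.014]
force: [-1.0, 0.5, -1.3]
gripper_width: 13.5
t21.55 tcp [652.7 -10.2  48.7] F [-1.   0.5 -1.3] w13.5 xt [-0.027  0.999 -0.047] yt [ 1.     0.027 -0.009] zt [-0.008 -0.047 -0.999]
```

View pics/w12.png

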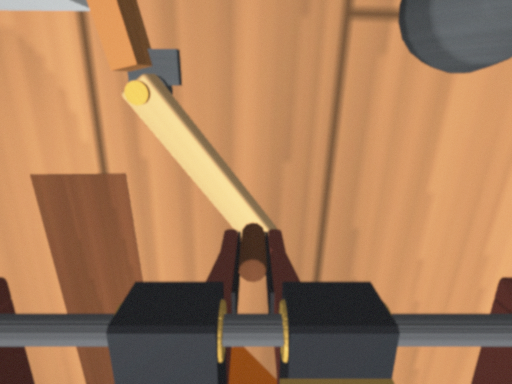

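```bash
cat > arc.py <<'E'
from h import *
import sys
step=float(sys.argv[1]);n=int(sys.argv[2])
H=np.array([591.3,71.8]);s=observe();r=R.from_quat(s["ee_rot"]).as_matrix();p=s["tcp_pos"][:2]
p=p+np.array([0.0,0.0]);v=p-H;th=np.degrees(np.arctan2(v[1],v[0]));print("th",th.round(1),"r",np.hypot(*v).round(1),"open deg",((th-181.2)%360).round(1));st()
q=p
for i in range(n):
    th-=step;t=H+100*np.array([np.cos(np.radians(th)),np.sin(np.radians(th))])
    d=r.T@np.array([*(t-q),0]);print(d[:2].round(1).tolist(),end=" ");q=t
print()
E
python3 arc.py 5 8
```

```text
th -53.2 r 102.4 open deg 125.6
t21.60 tcp [652.7 -10.2  48.6] F [-2.2 -0.2  0.2] w13.9 xt [-0.027  0.999 -0.047] yt [ 1.     0.027 -0.009] zt [-0.008 -0.047 -0.999]
[-2.8, -8.7] [-4.1, -7.7] [-3.4, -8.0] [-2.7, -8.3] [-1.9, -8.5] [-1.2, -8.6] [-0.4, -8.7] [0.3, -8.7]
```

```bash
python3 -m creep '[[[-4.6,-7.4,0],0,10],[[-4,-7.7,0],0,10],[[-3.4,-8,0],0,10],[[-2.7,-8.3,0],0,10],[[-1.9,-8.5,0],0,10]]'; python3 arc.py 5 8
python3 - <<'E'
from h import *
iw=get_image("wrist");cv2.imwrite("pics/w13.png",iw[:,:,::-1])
E
```

```text
clock: 22.22
tcp_pos: [611.7, -29.5, 48.9]
ee_rot: [0.697, 0.716, -0.019, 0.015]
force: [1.4, 0.5, -4.6]
gripper_width: 13.8
th -78.6 r 103.3 open deg 100.2
t22.23 tcp [611.7 -29.5  48.9] F [ 1.4  0.5 -4.6] w13.8 xt [-0.027  0.999 -0.047] yt [ 1.     0.026 -0.007] zt [-0.006 -0.048 -0.999]
[2.1, -9.2] [-0.4, -8.7] [0.4, -8.7] [1.2, -8.6] [1.9, -8.5] [2.6, -8.3] [3.4, -8.1] [4.0, -7.7]
```

View pics/w13.png

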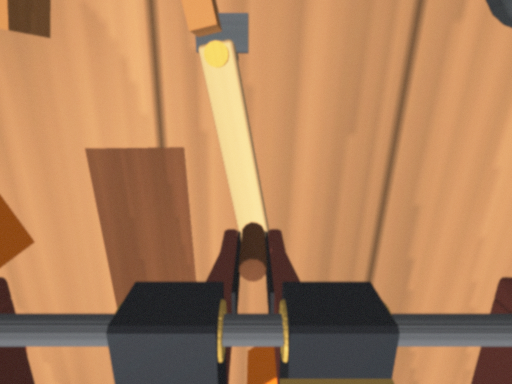

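```bash
python3 -m creep '[[[-0.8,-8.8,0],0,10],[[-0.2,-8.8,0],0,10],[[0.6,-8.7,0],0,10],[[1.4,-8.6,0],0,10],[[2.1,-8.5,0],0,10],[[2.9,-8.2,0],0,10],[[3.6,-8,0],0,10],[[4.2,-7.7,0],0,10]]'; python3 arc.py 5 8
python3 - <<'E'
from h import *
iw=get_image("wrist");cv2.imwrite("pics/w14.png",iw[:,:,::-1])
E
```

```text
clock: 23.28
tcp_pos: [538.9, -16.5, 49.3]
ee_rot: [0.697, 0.716, -0.019, 0.015]
force: [2.7, 0.6, -3.9]
gripper_width: 13.5
th -120.7 r 102.7 open deg 58.1
t23.27 tcp [538.9 -16.5  49.3] F [ 2.7  0.6 -3.9] w13.5 xt [-0.027  0.999 -0.047] yt [ 1.     0.026 -0.007] zt [-0.005 -0.047 -0.999]
[7.2, -5.8] [5.6, -6.7] [6.1, -6.2] [6.6, -5.6] [7.1, -5.0] [7.5, -4.4] [7.9, -3.7] [8.2, -3.0]
```

View pics/w14.png

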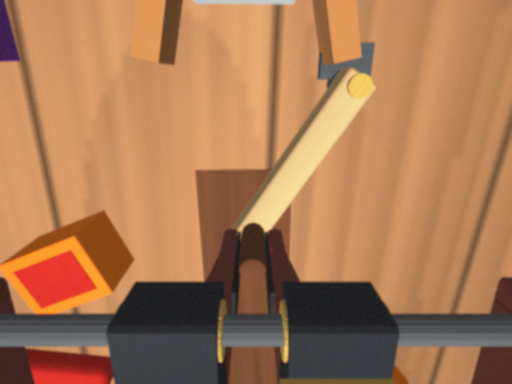

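```bash
python3 -m creep '[[[5,-7.2,0],0,10],[[5.6,-6.7,0],0,10],[[6.1,-6.2,0],0,10],[[6.6,-5.6,0],0,10],[[7.1,-5,0],0,10],[[7.5,-4.4,0],0,10],[[7.9,-3.7,0],0,10]]'; python3 arc.py 4 8
python3 - <<'E'
from h import *
iw=get_image("wrist");cv2.imwrite("pics/w15.png",iw[:,:,::-1])
E
```

```text
clock: 24.2
tcp_pos: [497.9, 31.0, 49.1]
ee_rot: [0.697, 0.716, -0.018, 0.016]
force: [2.5, -1.1, 3.6]
gripper_width: 13.8
th -156.4 r 102.0 open deg 22.4
t24.20 tcp [497.9  31.   49.1] F [ 2.5 -1.1  3.6] w13.8 xt [-0.027  0.998 -0.048] yt [ 1.     0.027 -0.002] zt [-0.001 -0.048 -0.999]
[7.3, -0.6] [6.7, -1.9] [6.8, -1.5] [6.9, -1.0] [7.0, -0.5] [7.0, -0.0] [7.0, 0.5] [6.9, 1.0]
```

View pics/w15.png

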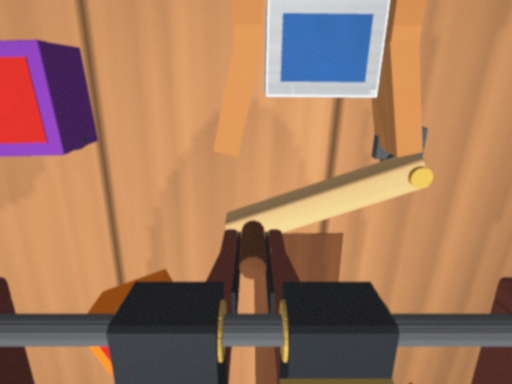

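```bash
python3 -m creep '[[[6.5,-2.6,0],0,10],[[6.7,-2,0],0,10],[[6.8,-1.5,0],0,10],[[6.9,-1,0],0,10]]'; python3 -m creep '[[[4,-0.2,0],0,10],[[3,0,0],0,10]]'; python3 -m creep '[[[3,0,0],0,10]]';  python3 arc.py 2 4
```

```text
clock: 24.75
tcp_pos: [491.4, 59.8, 48.9]
ee_rot: [0.697, 0.716, -0.016, 0.018]
force: [3.0, -1.2, 5.5]
gripper_width: 13.9
clock: 25.0
tcp_pos: [491.1, 65.8, 48.8]
ee_rot: [0.696, 0.717, -0.018, 0.019]
force: [3.2, -15.4, 3.7]
gripper_width: 13.9
clock: 25.12
tcp_pos: [491.1, 66.5, 48.8]
ee_rot: [0.695, 0.718, -0.019, 0.021]
force: [2.4, -17.1, 4.1]
gripper_width: 13.6
th -177.0 r 100.3 open deg 1.8
t25.12 tcp [491.1  66.5  48.8] F [  2.4 -17.1   4.1] w13.6 xt [-0.032  0.998 -0.056] yt [0.999 0.032 0.001] zt [ 0.003 -0.056 -0.998]
[3.5, 0.3] [3.5, 0.1] [3.5, 0.2] [3.5, 0.4]
```

The force rose sharply to 17 N at y≈66, so the gate is at its stop. Releasing.

```bash
python3 -m creep '[[[0,0,0],0,40],[[0,0,0],0,40],[[0,0,-25],0,40],[[0,0,-40],0,40],[[-10,0,-40],0,40],[[-10,0,-40],0,40],[[0,0,0],0,40]]'
python3 - <<'E'
from pad import *
st()
M2=camera_model("wrist");iw=get_image("wrist");cv2.imwrite("pics/w16.png",iw[:,:,::-1])
im=get_image("scene");cv2.imwrite("pics/scene16.png",im[:,:,::-1]);print(pad(im))
cv2.imwrite("pics/c16.png",cv2.resize(im[140:260,230:390,::-1],None,fx=4.5,fy=4.5,interpolation=cv2.INTER_CUBIC))
E
```

```text
clock: 26.0
tcp_pos: [483.9, 56.5, 194.4]
ee_rot: [0.695, 0.718, -0.025, 0.014]
force: [-0.1, 0.3, -0.5]
gripper_width: 35.0
t26.00 tcp [483.9  56.5 194.4] F [-0.1  0.3 -0.5] w35.0 xt [-0.033  0.998 -0.054] yt [ 0.999  0.033 -0.017] zt [-0.015 -0.054 -0.998]
[(211.5, 214.9), (212.0, 214.7), (211.5, 214.8)]
```

View pics/w16.png

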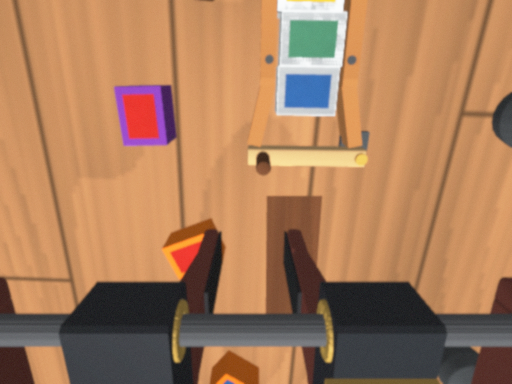

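View pics/c16.png

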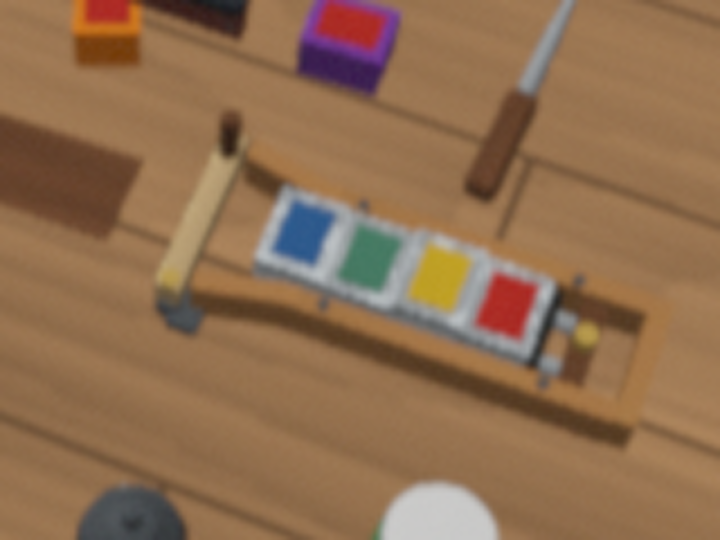

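The gate lies straight across the mouth, the row is tight and the pad hasn't moved. I'll check the gate angle in numbers.

Run:
```python
from h import *
m=camera_model("wrist");im=cv2.imread("pics/w16.png")
cv2.imwrite("pics/c17.png",cv2.resize(im[40:180,235:385],None,fx=4,fy=4,interpolation=cv2.INTER_CUBIC))
def ang(a,b,z):
    d=p2w("wrist",b,z,m)-p2w("wrist",a,z,m);return np.degrees(np.arctan2(d[1],d[0]))
# bar mask
hsv=cv2.cvtColor(im,cv2.COLOR_BGR2HSV);mk=cv2.inRange(hsv,(15,50,185),(28,150,255));mk[:140]=0;mk[175:]=0;mk[:,:240]=0;mk[:,375:]=0
ys,xs=np.nonzero(mk);print(len(xs),xs.min(),xs.max())
P=[]
for x in range(275,352,4):
    c=ys[xs==x]
    if len(c):P.append(p2w("wrist",(x,c.min()),35,m)[:2])
P=np.array(P);print("bar inner edge deg",np.degrees(np.arctan(np.polyfit(P[:,0],P[:,1],1)[0])),"screws",ang((268.7,59.5),(352,59.7),34),"edge y",P[:,1].mean())
```

```text
1872 246 368
bar inner edge deg 0.8399252834734694 screws 1.7073586699915853 edge y 80.50179202183291
```

View pics/c17.png

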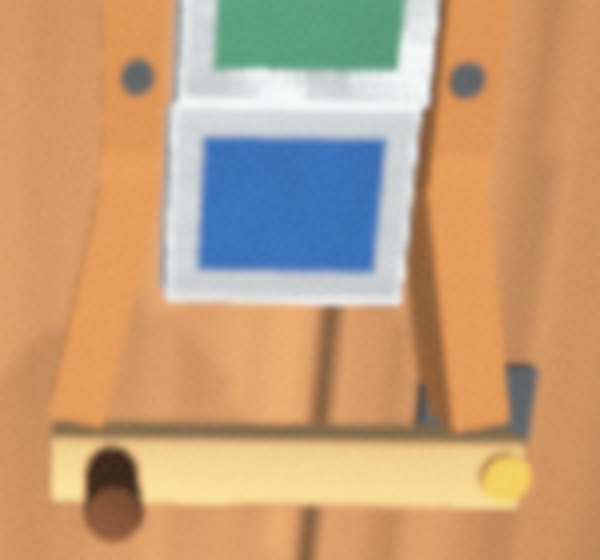

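Run:
```python
from rig import robot
print(robot.sign_off())
```

```text
the job is handed in; nothing more can be done
None
```

The four tins are in the bay, tight in a row against the pad, and the gate bar is shut behind them. I handed the job in at about 26 s on the clock.

- **Push:** I pushed the row from behind with two fingers. Sliding drag was about 5–7 N. I felt the pad at about TCP y = 96.5 mm and stopped at about 10.3 N.
- **Pad:** By TCP travel the pad went back about 5 mm, and the scene camera showed 4.9 mm. The force rise suggested only about 3.3 mm, and I trusted the position and camera figures over it. The pad reading was unchanged after I let go and again after the gate was shut.
- **Row:** In the last pictures the tins are touching each other and the pad. Small sideways offsets of a few mm between tins, there before the push, remain.
- **Gate:** I pinched the peg and swung the bar to its stop, where I felt about 17 N, then released it. The last wrist picture shows it parallel to the mouth within about 1°.
- **Other things:** The arm touched no bystander or look-alike as far as I could see, but I made no numeric check of their positions at the end.
- **Tool:** It tilted by up to about 3° under load, with no visible effect on the tins.

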